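# Shut the polisher lid and hold its start key turned

### The job

Press the hinged lid of the bench polishing machine down until it snaps fully shut and stays shut. Then take the square-headed key from the wooden stand, push it fully home into the key switch beside the lid (its sprung pins are sticky: wiggle it a little if it sticks), and turn it clockwise a quarter turn to its stop. The switch springs back if let go, so finish while still gripping the key in the turned position; leave the two other keys in the stand and do not knock over the glass tumbler.

Things in the scene. Friction and masses are not known exactly. Their poses are not given: they have to be found in the camera images.
- lid (a joint): machine lid's opening, rad: 0 shut, starts 0.3 to 0.65. Aluminium plate 186 x 226 x 10 mm, hinged on its edge far from the robot; the free edge is towards the robot. Stiff hinge, stays where left (1 to 3 N at the pad moves it). In the last 0.06 rad a ball catch resists with up to about 10 N at the pad, then snaps the lid to 0 and keeps it there.
- lid_pad (a point): middle of the top of the black rubber press pad (34 x 100 mm) near the lid's free edge; moves with the lid. Frame = the lid's: when shut x points away from the robot to the hinge, z up. In the lid's frame it lies 160 mm towards the robot from the hinge axis and 14 mm above it.
- lid_hinge (a point): middle of the lid's hinge axis, on the far top edge of the machine, a grey tub 180 x 220 x 90 mm fixed to the table; 90 mm above the table. Frame fixed to the machine: x away from the robot, y along the hinge axis to the left, z up.
- key_hole (a point): middle of the slot in the face of the key switch, a steel disc 31 mm across, 87 mm above the table, on the dark control block (90 x 90 x 85 mm) left of the tub. Frame fixed to the machine: x away from the robot, y left, z up. With joint plug at 0 the slot's 14 mm length lies along x, its 5.2 mm width along y; 34 mm deep: a key is home when its shoulder sits on the face.
- plug (a joint): turn of the key switch, rad: 0 at rest, grows clockwise seen from above, stop at 1.5. A spring turns it back (0.03 N m at 0, 0.09 at the stop). A key has about 0.1 rad of twist play in it. Inside, two sticky sprung pins at the slot's ends, 7 to 22 mm below the face, resist a blade with some 5 to 15 N; a small twist to and fro while pushing eases it a little.
- key_square: The key to use: black square head 32 mm wide, 10 mm thick, 10 to 42 mm above the origin. Loose, upright in a stand slot, 40 to 85 g. Steel blade down: 12 mm wide (its x), 4 thick (its y), 28 long, the lower half tapering to 6 mm; then a shoulder 20 x 10 x 10 mm resting on the stand. Origin: middle of the shoulder's underside; z up from blade to head. Same after a half turn about z.
- key_round: like the square-headed key but with a round disc head 34 mm across, 10 mm thick, top 44 mm above its origin; not to be used. Same origin, axes and blade.
- key_tbar: like the square-headed key but with a T-shaped head, its bar 42 mm wide, 10 mm thick, top 42 mm above its origin; not to be used. Same origin, axes and blade.
- stand: fixed light-wood block 55 x 165 x 40 mm (x, y, z) with three key slots in a row along its y, 52 mm apart, 34 mm deep, 0.6 mm clear of the blade on each side; the keys' widths lie along the row. Which key is in which slot varies. Origin: centre of its underside, on the table.
- tumbler: greenish glass tumbler 68 mm across, 85 mm tall, standing loose on the table between the robot and the machine. Origin: centre of its underside.
Things that resemble listed ones, but are neither listed nor needed, are in the scene too. Leave any blue or green look-alike of the key_square alone.

How it is judged:
On the way, in this order (a step that is already met when the one before it is completed fails the run):
1. the lid is shut past its catch (value of joint lid below 0.015 rad), for 0.2 s.
2. the square-headed key is fully home in the switch, not yet turned (z of key_square in the frame of key_hole below 0.003 m and horizontal distance between key_square and key_hole below 0.004 m and angle between key_square's own z axis and vertical below 0.12 rad and value of joint plug below 0.5 rad), for 0.1 s.
At the end, for the whole second after the job is handed in: The robot is still gripping the square-headed key (over 2 N), which is fully home (shoulder within 4 mm of the switch face, centred within 4 mm, upright within 0.12 rad) and holds the switch turned by more than 1.3 rad of its 1.5; the lid is shut (below 0.02 rad) (value of joint plug above 1.3 rad and z of key_square in the frame of key_hole below 0.004 m and horizontal distance between key_square and key_hole below 0.004 m and angle between key_square's own z axis and vertical below 0.12 rad and contact force between the fingers and key_square above 2 N and value of joint lid below 0.02 rad); the arm keeps its last pose, push and grip.
It fails at once if another key is moved from its slot (distance of any of key_round, key_tbar from where it was at the start of the episode above 0.02 m).
It fails at once if the glass tumbler is knocked over (angle between tumbler's own z axis and vertical above 0.6 rad).
It also fails if it takes over 64 s, if anything falls off the work surface, if the arm or the gripper's body presses on something with over 40 N, if the wrist force passes 120 N, or if a joint passes its speed limit or range.

### The arm

A 6-joint arm with a two-finger parallel gripper is mounted at the origin on the work surface. World frame = base frame: x ahead of the robot, y to its left, z up, the work surface at z = 0. Lengths are in m, angles in rad, forces in N, time in s.
With the tool pointing down it reaches from about 0.225 to 0.875 m from the base axis. Payload 3.4 kg.
Tool frame: the origin (TCP) lies on the centre line of the jaws, within the pads' length; the fingertips stand 17 mm ahead of it and the grasp point (between the pads) lies 2 mm behind it (manip.finger_overhang is the distance from the TCP to the fingertips, in m); y points along the fingers, x is the direction in which the jaws open and shut, and the axes are right-handed (so a half turn about y gives the same grasp; the last joint's range is limited). The gripper opens to 85 mm and grips with 20 to 120 N. Pads are 22 mm wide; open, the fingers measure 114 mm over their backs; the gripper's body (76 mm by 85 mm) begins 54 mm behind the grasp point. The pads swing forward as they close: fully open they stand 13 mm farther back than shut.
Start: joints at [-1.354, 0.276, 1.505, -0, 1.361, -0.121], TCP at [0.191, -0.543, 0.248] pointing down, gripper open.
Joint ranges: [-2.89, 2.89], [-0.75, 2.08], [0.22, 2.7], [-1.18, 4.32], [0.11, 2.71], [-2.7, 2.7]. Speed limits (rad/s): [2.57, 2.57, 3.14, 3.14, 3.14, 3.14].

### API

Orientations are given as a unit quaternion [w, x, y, z].
In Python, from rig import manip gives the robot as it stands.
- The arm moves only by the tool arm_command, never from a script. Its argument "commands" is a list of rows, each a list of 3 entries, a list of its own where there are three numbers: the finger opening in cm, from 0 to 8.54, then the shift along the world's x, y, z in cm, then the turn about the world's z in rad. A call has 1 to 12 rows; each row shifts and turns the commanded pose from where the row before left it; what a row does not reach is not made up. A row lasts 1/10 s, in which the tool goes at most 50 mm and 8.59 degrees, less where a joint would pass 70% of its speed; a pose out of reach is approached as far as the arm can. A call with a gripper value outside its range is refused whole. The fingers move at their own pace and stop on an object; "grip_force" is the grip in N (left out, the last holds). Time passes only in rows, so rows that do not move let the fingers close. It gives the time, the measured TCP pose, the force and the opening at its end, in the units of the state.
- manip.get_state(): the state, without advancing time (a new reading comes with each control period).
- manip.get_image(name): name is "scene" or "top" or "wrist"; returns a dict with "pixels" (400x640x3 uint8, red, green, blue), "range_z" (400x640 float32, m along the optical axis (not along the pixel's ray), 0 where there is no reading), "intrinsics" (3x3 intrinsics, pixels), "R" (3x3) and "t" (3): a world point X has camera coordinates R X + t. Camera axes: x right, y down, z forward; pixel columns grow to the right and rows downward; lengths in m; the calibration is good to about 2 mm. A picture is of the moment at which its call begins.
- manip.sign_off(): hands the job in, once; it reports no verdict.
The state is a dict: "clock": time; "qpos": joint angles; "qd": joint speeds; "effort": joint torques, N m; "position": TCP position; "ee_rot": TCP orientation; "contact_force": force on the tool from outside, world axes, zero at the start; "moment": the same for the moment, N m; "width": finger opening in m.
Only numpy, scipy, OpenCV 4.12 (cv2) and the standard library are available. Lean on these libraries where they do the work, as an engineer would, in place of code of your own. Each camera call takes 0.05 s, during which the arm holds its last target.

## Working session

There is one attempt and no reset: what is moved stays moved. The work goes in short steps, Python scripts to look and compute and a tool call to move; the robot and the scene stay as the last step left them, time stands still between calls to the robot, and variables do not carry over. Pictures are saved under pics/ and viewed, and the job is handed in when it is done.

Besides the shell and the picture viewer there is one more tool, called after ">>>" by a JSON object that holds its "api" and its "payload". arm_command: Moves the arm, as the interface text tells. Its arguments: {"type":"object","properties":{"commands":{"type":"array"},"grip_force":{"type":"number"}},"required":["commands"]}

```bash
ls; mkdir -p pics; python3 - <<'E'
from rig import manip
import cv2,pickle
print(manip.get_state(), manip.finger_overhang)
for n in ["scene","top","wrist"]:
    im=manip.get_image(n); pickle.dump(im,open(f"pics/{n}0.pkl","wb"))
    cv2.imwrite(f"pics/{n}0.png",im["pixels"][:,:,::-1])
    print(n,im["intrinsics"].tolist(),im["R"].round(3).tolist(),im["t"].round(3))
E
```

```text
pics
{'clock': 0.0, 'qpos': array([-1.35399484e+00,  2.76620532e-01,  1.50617003e+00,  1.29930722e-05,
        1.36072026e+00, -1.21012779e-01]), 'qd': array([-0.00089363,  0.00104381,  0.00088525,  0.001639  , -0.00028255,
       -0.00174361]), 'effort': array([-5.30035704e-04, -4.16777265e+01, -2.45806378e+01, -3.13323044e-04,
        1.09284170e-02,  8.09048316e-06]), 'position': array([ 0.19044937, -0.54199341,  0.24741044]), 'ee_rot': array([ 0.57739564, -0.57647692,  0.4093315 , -0.40833364]), 'contact_force': array([ 0.3264151 , -0.21058457,  0.55155662]), 'moment': array([-0.00673626, -0.02543409, -0.04260908]), 'width': 0.08572163155184111} 0.017
scene [[418.1705233837451, 0.0, 321.1816310415923], [0.0, 418.1705233837451, 202.30220971633386], [0.0, 0.0, 1.0]] [[0.836, 0.549, 0.011], [0.37, -0.548, -0.75], [-0.405, 0.631, -0.661]] [-0.466 -0.161  1.16 ]
top [[453.34176510358003, 0.0, 321.4349425804518], [0.0, 453.34176510358003, 200.50454451865986], [0.0, 0.0, 1.0]] [[-0.007, -1.0, 0.011], [-0.984, 0.005, -0.178], [0.178, -0.012, -0.984]] [-0.03   0.597  1.142]
wrist [[299.7355888603123, 0.0, 319.52585783309314], [0.0, 299.7355888603123, 196.97227143032055], [0.0, 0.0, 1.0]] [[0.332, -0.943, -0.002], [-0.899, -0.317, 0.302], [-0.286, -0.099, -0.953]] [-0.575 -0.039  0.379]
```

View pics/scene0.png

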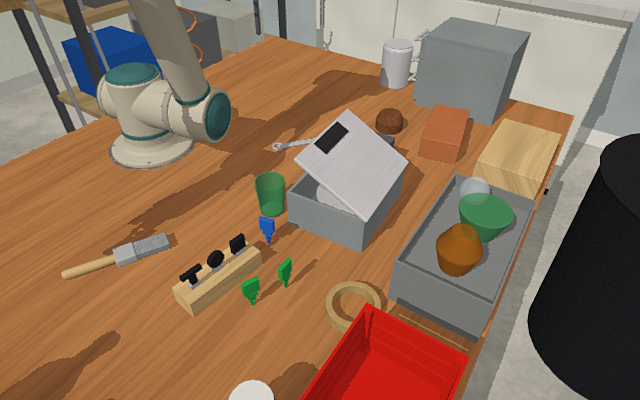

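View pics/top0.png

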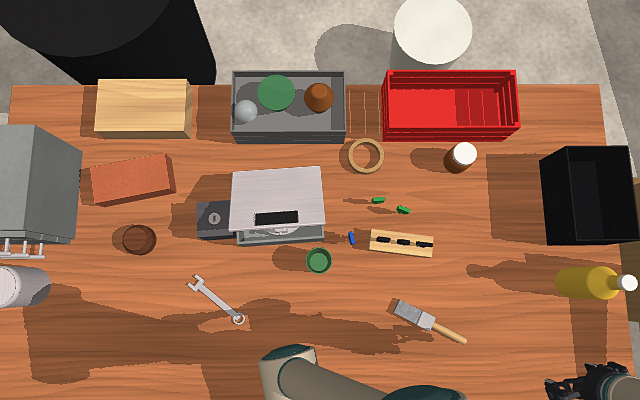

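View pics/wrist0.png

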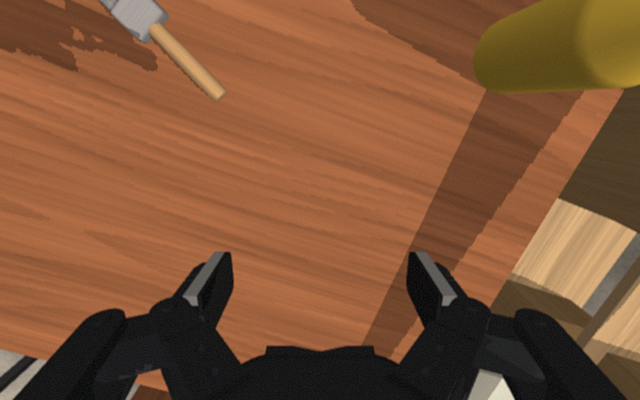

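The scene picture shows the lid open, with its pad at (331,138). The stand is at (217,280) with the black T-bar (190,275), round (215,259) and square (237,243) heads. Look-alikes are the blue key (267,228) and green ones at (251,290) and (286,270). I'll enlarge to check.

```bash
cat > h.py <<'E'
import numpy as np,pickle,cv2
def load(n): return pickle.load(open(f"pics/{n}.pkl","rb"))
def pt(im,u,v,z=None,r=1):
    if z is None:
        p=im["range_z"][int(v)-r:int(v)+r+1,int(u)-r:int(u)+r+1]; p=p[p>0]; z=np.median(p)
    K=im["intrinsics"]; c=np.array([(u-K[0,2])/K[0,0],(v-K[1,2])/K[1,1],1])*z
    return im["R"].T@(c-im["t"])
def onz(im,u,v,h):
    "ray meets plane z=h"
    K=im["intrinsics"]; d=im["R"].T@np.array([(u-K[0,2])/K[0,0],(v-K[1,2])/K[1,1],1]); o=-im["R"].T@im["t"]
    return o+d*(h-o[2])/d[2]
def proj(im,X):
    c=im["R"]@np.array(X)+im["t"]; return (im["intrinsics"]@c)[:2]/c[2]
def crop(im,x0,y0,x1,y1,s,f):
    c=im["pixels"][y0:y1,x0:x1,::-1]; cv2.imwrite(f,cv2.resize(c,None,fx=s,fy=s,interpolation=cv2.INTER_CUBIC))
def grab(n,tag):
    from rig import manip
    im=manip.get_image(n); pickle.dump(im,open(f"pics/{tag}.pkl","wb")); cv2.imwrite(f"pics/{tag}.png",im["pixels"][:,:,::-1]); return im
E
python3 - <<'E'
from h import *
s=load("scene0");t=load("top0")
crop(s,160,200,300,310,5,"pics/c1.png")
crop(t,190,160,450,280,3,"pics/c2.png")
def cloud(im):
    v,u=np.mgrid[0:400,0:640];K=im["intrinsics"];z=im["range_z"]
    c=np.stack([(u-K[0,2])/K[0,0]*z,(v-K[1,2])/K[1,1]*z,z],-1)
    return (c-im["t"])@im["R"]
P=cloud(t)
for u,v in [(276,219),(240,190),(310,190),(214,219),(205,235),(382,241),(402,243),(425,244),(390,250),(318,262),(306,261),(330,261)]:
    print(u,v,P[v,u].round(4))
E
```

```text
276 219 [0.5301 0.0736 0.184 ]
240 190 [0.6103 0.1679 0.131 ]
310 190 [ 0.6092 -0.005   0.1323]
214 219 [0.546  0.2417 0.0769]
205 235 [0.504  0.2607 0.0868]
382 241 [ 0.4882 -0.1893  0.064 ]
402 243 [ 0.4814 -0.2379  0.0791]
425 244 [ 0.4783 -0.2958  0.0815]
390 250 [ 0.4667 -0.2133  0.0386]
318 262 [ 0.4382 -0.0242  0.0048]
306 261 [0.4372 0.0061 0.0874]
330 261 [ 0.4377 -0.0545  0.0685]
```

View pics/c1.png

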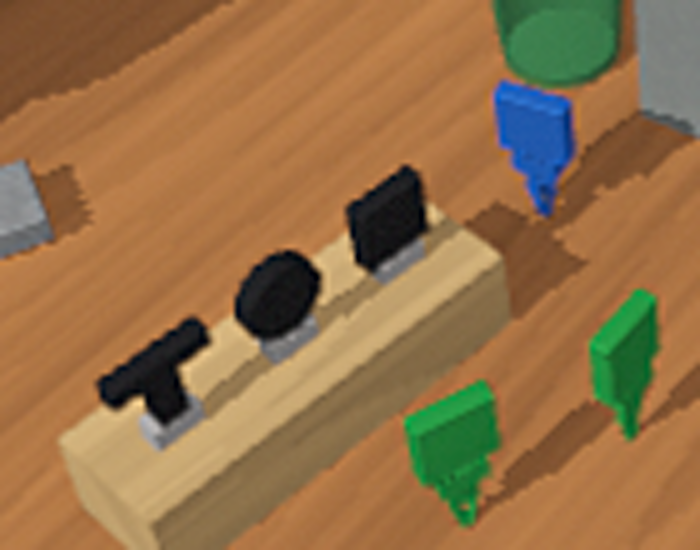

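View pics/c2.png

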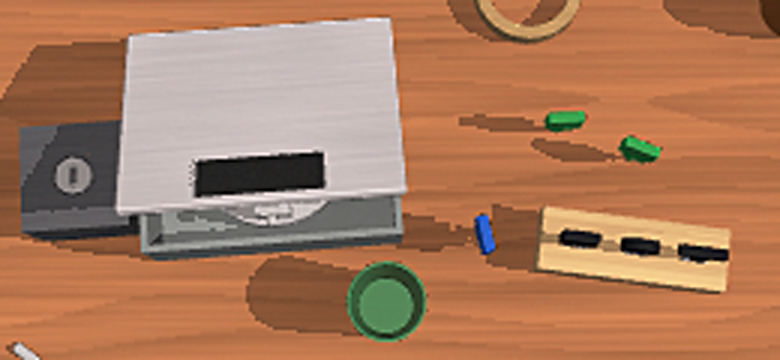

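The crop confirms it: the square black head is the stand's end key nearest the machine, at top (382,240). Candidates were black T (425,244), black round (402,243), green (378,200) and (404,210), and blue (352,239). I choose the black square one.

```bash
python3 - <<'E'
from h import *
t=load("top0");s=load("scene0")
g=lambda u,v:(190+(u+.5)/3-.5,160+(v+.5)/3-.5)
print("stand corners top z=.04")
C=np.array([onz(t,*g(*p),.04) for p in [(541,207),(730,229),(726,291),(538,270)]]);print(C.round(4),C.mean(0).round(4))
d=C[1]-C[0]+C[2]-C[3];print("yaw row(-y)",np.degrees(np.arctan2(d[0],-d[1])))
H=np.array([onz(t,*g(*p),z) for p,z in [((580,238),.082),((640,245),.084),((703,253),.082)]]);print("heads",H.round(4),np.linalg.norm(np.diff(H,axis=0),axis=1))
print("keyhole",onz(t,*g(72.5,175.5),.087))
# scene check
print("keyhole depth range", [pt(t,214,219).round(4)])
for p in [(194,160),(323,151),(326,186),(198,196)]: print("pad",pt(t,*[round(a) for a in g(*p)]).round(4))
for p in [(130,36),(389,19),(404,190),(118,212)]: print("lid",pt(t,*[round(a) for a in g(*p)]).round(4))
for p in [(22,130),(20,226),(146,258),(402,242)]: print("edges",pt(t,*[round(a) for a in g(*p)]).round(4))
# lid plane fit
v,u=np.mgrid[172:212,240:318];K=t["intrinsics"];z=t["range_z"][172:212,240:318]
c=np.stack([(u-K[0,2])/K[0,0]*z,(v-K[1,2])/K[1,1]*z,z],-1).reshape(-1,3);P=(c-t["t"])@t["R"]
m=P.mean(0);U,S,V=np.linalg.svd(P-m,full_matrices=False);n=V[2]*np.sign(V[2][2]);print("lid n",n,"std",S[2]/len(P)**.5,"ang",np.arccos(n[2]),"yaw",np.degrees(np.arctan2(n[1],n[0])), m)
crop(t,195,195,235,245,12,"pics/c3.png"); crop(t,365,225,440,262,10,"pics/c4.png")
E
```

```text
stand corners top z=.04
[[ 0.5231 -0.162   0.04  ]
 [ 0.5027 -0.328   0.04  ]
 [ 0.4485 -0.3217  0.04  ]
 [ 0.4678 -0.158   0.04  ]] [ 0.4855 -0.2424  0.04  ]
yaw row(-y) -6.872965956377577
heads [[ 0.4916 -0.1894  0.082 ]
 [ 0.4852 -0.2397  0.084 ]
 [ 0.4783 -0.2932  0.082 ]] [0.0507372  0.05400293]
keyhole [0.54673173 0.23993312 0.087     ]
keyhole depth range [array([0.5462, 0.2421, 0.0753])]
pad [0.5471 0.1273 0.1676]
pad [0.5536 0.0255 0.1683]
pad [0.5226 0.0224 0.1854]
pad [0.5159 0.1194 0.1873]
lid [0.6644 0.1927 0.0977]
lid [ 0.7045 -0.0286  0.0012]
lid [ 0.5201 -0.038   0.1841]
lid [0.5048 0.1816 0.1861]
edges [0.5864 0.2847 0.085 ]
edges [0.513  0.3055 0.0031]
edges [ 0.4828  0.1919 -0.0005]
edges [ 0.4973 -0.0409  0.0027]
lid n [0.94408941 0.00785331 0.32959598] std 0.026618632340170895 ang 1.2349207185706206 yaw 0.4765981474257893 [0.60444936 0.07205961 0.14217132]
```

View pics/c3.png

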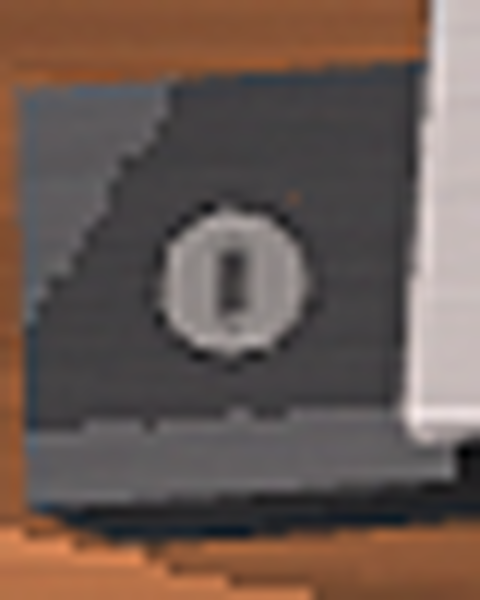

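View pics/c4.png

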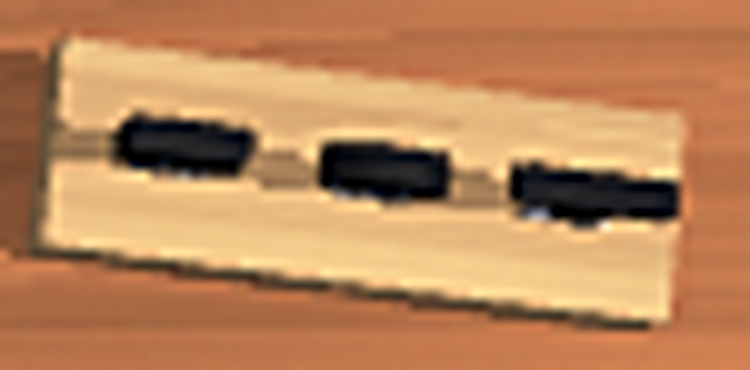

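```bash
python3 - <<'E'
from h import *
from rig import manip
from scipy.spatial.transform import Rotation as R
s=manip.get_state();q=s["ee_rot"];M=R.from_quat(q[[1,2,3,0]]).as_matrix();print(M.round(3))
print("jaw yaw deg",np.degrees(np.arctan2(M[1,0],M[0,0])), "q1-q6",s["qpos"][0]-s["qpos"][5], "q1+q6",s["qpos"][0]+s["qpos"][5])
t=load("top0");sc=load("scene0")
for h,n in [((.535,.074,.177),"pad"),((.5465,.240,.087),"hole"),((.4912,-.1894,.082),"sq"),((.485,-.2397,.084),"round")]:
    print(n,proj(sc,h).round(1),proj(t,h).round(1))
crop(sc,215,220,265,270,12,"pics/c5.png");crop(sc,270,100,420,250,5,"pics/c6.png")
E
```

```text
[[ 0.331 -0.     0.943]
 [-0.943  0.001  0.331]
 [-0.001 -1.     0.   ]]
jaw yaw deg -70.6465012660557 q1-q6 -1.2330127680142147 q1+q6 -1.4749862404769434
pad [332.7 136.8] [276.1 217.4]
hole [371.3 139.1] [213.8 218.3]
sq [237.3 235.6] [383.  239.2]
round [215.8 250.1] [403.  241.4]
```

View pics/c5.png

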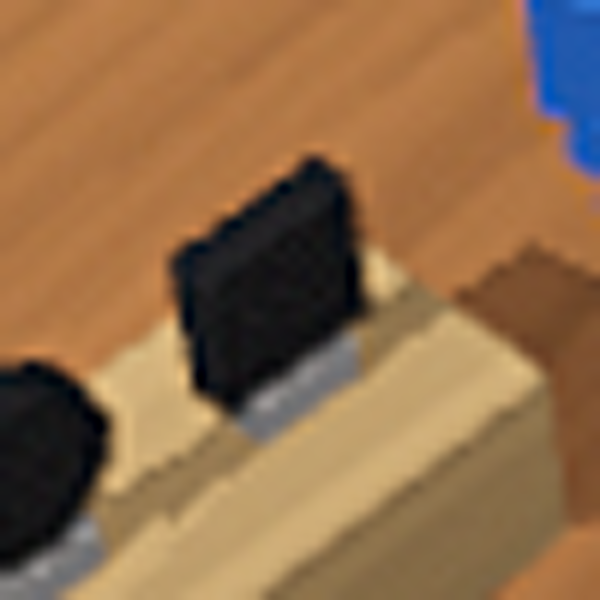

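View pics/c6.png

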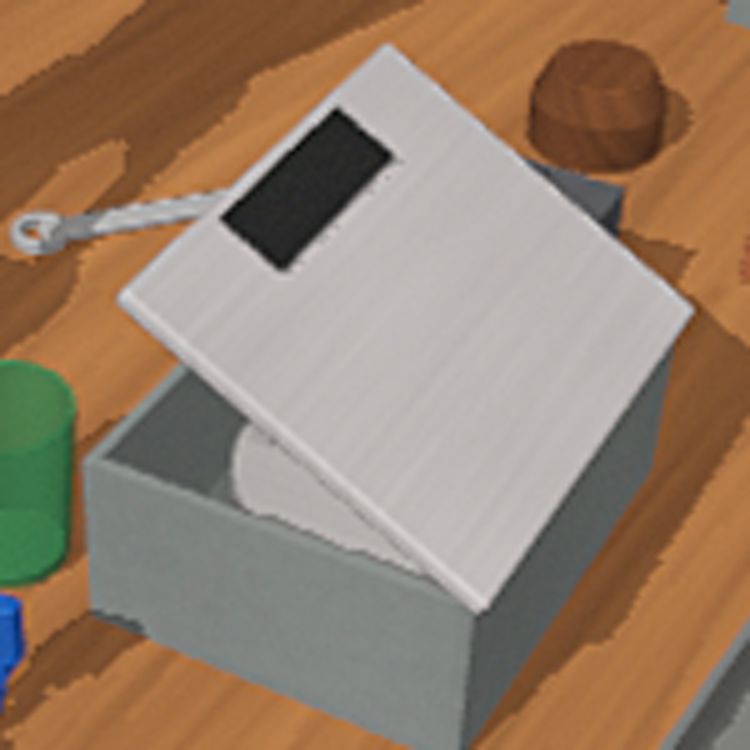

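>>> {"api": "arm_command", "payload": {"commands": [[0,[2.3,4.2,0],0.09],[0,[2.3,4.2,0],0.09],[0,[2.3,4.2,0],0.09],[0,[2.3,4.2,0],0.09],[0,[2.3,4.2,0],0.09],[0,[2.3,4.2,0],0.09],[0,[2.3,4.2,0],0.09],[0,[2.3,4.2,0],0.09],[0,[2.3,4.2,0],0.1],[0,[2.3,4.2,0],0.1],[0,[2.3,4.2,0],0.1],[0,[2.3,4.2,0],0.1]], "grip_force": 60}}

```text
clock: 1.35
position: [0.467, -0.0366, 0.2483]
ee_rot: [-0.706, 0.706, -0.038, 0.038]
contact_force: [0.1, -1.5, 0.3]
width: 0.0004
```

>>> {"api": "arm_command", "payload": {"commands": [[0,[2.1,3.7,0],0],[0,[2.1,3.7,0],0],[0,[2.1,3.7,0],0],[0,[0,0,-2],0],[0,[0,0,-1.5],0],[0,[0,0,0],0]]}}

```text
clock: 1.95
position: [0.5279, 0.0729, 0.2109]
ee_rot: [-0.706, 0.706, -0.042, 0.038]
contact_force: [0.5, -0.5, 0.4]
width: 0.0001
```

```bash
python3 - <<'E'
from h import *
im=grab("scene","s1"); crop(im,270,60,420,210,5,"pics/s1c.png")
E
```

```text
(no output)
```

View pics/s1c.png

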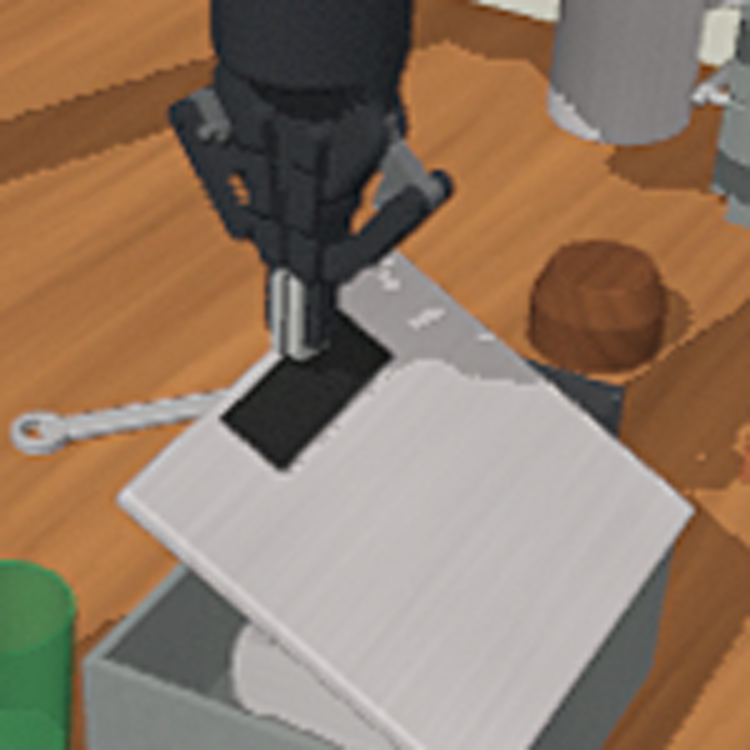

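The fingertips stand just above the press pad, at crop (300,350). Next I press down along the arc.

>>> {"api": "arm_command", "payload": {"commands": [[0,[0,0,-1],0],[0,[0,0,-1],0],[0,[-0.3,0,-1],0],[0,[-0.3,0,-1],0],[0,[-0.3,0,-1],0],[0,[-0.3,0,-1],0],[0,[-0.2,0,-1],0],[0,[-0.2,0,-0.8],0],[0,[-0.1,0,-0.6],0],[0,[0,0,-0.5],0],[0,[0,0,-0.2],0]]}}

```text
clock: 3.1
position: [0.5122, 0.0726, 0.1217]
ee_rot: [0.706, -0.706, 0.04, -0.04]
contact_force: [0.1, 0.5, -0.3]
width: 0.0003
```

>>> {"api": "arm_command", "payload": {"commands": [[0,[0,0,-0.3],0],[0,[0,0,-0.2],0],[0,[0,0,0],0]]}}

```text
clock: 3.4
position: [0.5124, 0.0726, 0.1211]
ee_rot: [0.706, -0.706, 0.039, -0.04]
contact_force: [-9.2, -0.7, 26.7]
width: -0.0002
```

```bash
python3 - <<'E'
from h import *
im=grab("scene","s2"); crop(im,250,60,430,240,4,"pics/s2c.png")
E
```

```text
(no output)
```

View pics/s2c.png

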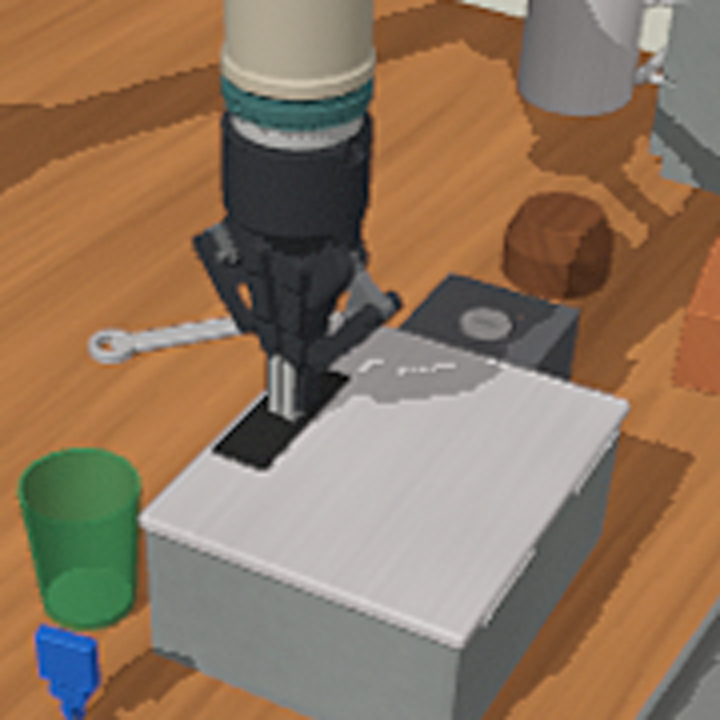

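Lid is shut (lid plate flush on the tub; 27 N reaction). Tumbler stands at crop (80,540). Now over to the key.

>>> {"api": "arm_command", "payload": {"commands": [[0,[0,0,4],0],[0,[0,0,4],0],[5,[-0.3,-4.4,0],0],[5,[-0.3,-4.4,0],0],[5,[-0.4,-4.4,0],0],[5,[-0.4,-4.4,0],0],[5,[-0.4,-4.3,0],0],[5,[-0.3,-4.3,-3],0],[5,[0,0,0],0]]}}

```text
clock: 4.35
position: [0.4902, -0.1914, 0.1658]
ee_rot: [-0.706, 0.706, -0.043, 0.04]
contact_force: [-0.3, 0.8, 0.0]
width: 0.0499
```

```bash
python3 - <<'E'
from h import *
from rig import manip
im=grab("wrist","w3"); s=grab("scene","s3");crop(s,160,120,320,280,4,"pics/s3c.png")
t=grab("top","t3");crop(t,190,190,330,270,5,"pics/t3c.png")
print(manip.get_state()["position"],proj(im,(.491,-.1894,.082)),proj(im,(.485,-.2397,.084)))
E
```

```text
[ 0.49175827 -0.18703117  0.16851161] [319.51885228 207.41430293] [319.44474498 269.23697998]
```

View pics/w3.png

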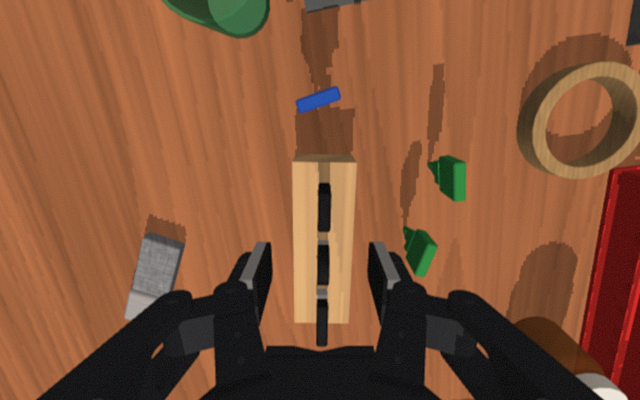

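View pics/s3c.png

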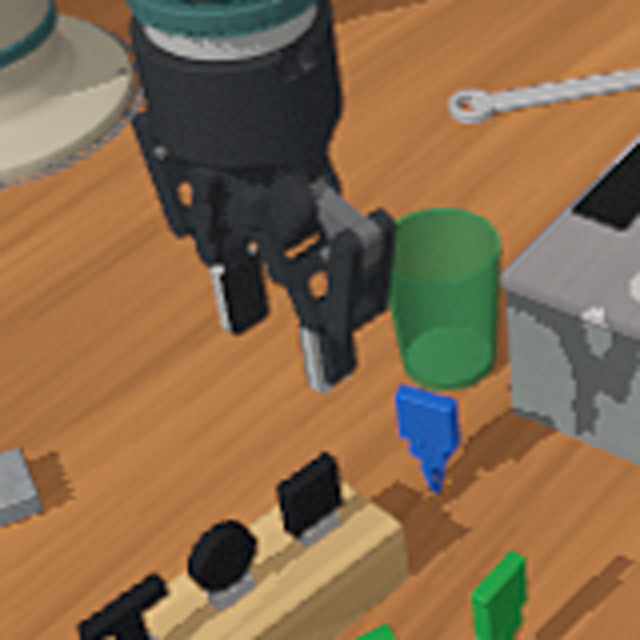

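View pics/t3c.png

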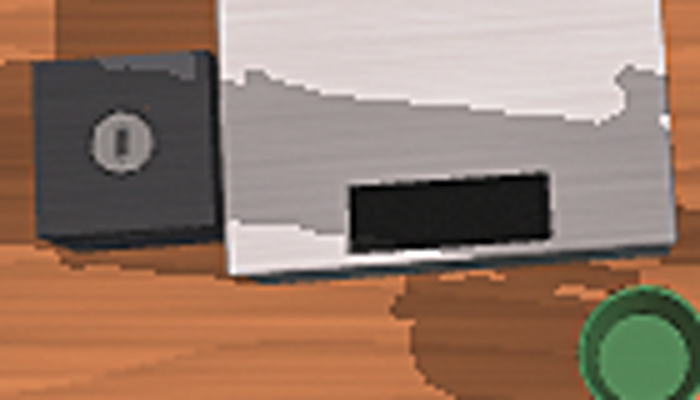

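The wrist picture shows the square head at about (324,207), round (322,262) and T (322,318), all nearly centred between the jaws. Enlarging to refine x.

```bash
python3 - <<'E'
from h import *
im=load("w3"); crop(im,280,150,370,350,4,"pics/w3c.png")
t=load("t3");crop(t,195,195,240,245,12,"pics/t3d.png")
g=lambda u,v:(190+(u+.5)/5-.5,190+(v+.5)/5-.5)
print(onz(t,*g(122,142),.087)); a=onz(t,*g(350,187),.104);b=onz(t,*g(548,174),.104);c=onz(t,*g(551,238),.104);d=onz(t,*g(349,253),.104);print(a,b,c,d)
for p,q in((a,b),(d,c)): e=q-p;print(np.degrees(np.arctan2(e[0],-e[1])))
print(t["range_z"][205:225:3,205:225:3]); print(pt(t,214,217,r=2),pt(t,200,230,r=2))
E
```

```text
[0.54715655 0.23952596 0.087     ]
[0.52141415 0.12139046 0.104     ] [0.52737451 0.02262592 0.104     ] [0.49530513 0.02108511 0.104     ] [0.48845758 0.12132356 0.104     ]
3.4535633846197173
3.9079546679900683
[[1.1544096 1.1597878 1.1560774 1.1583315 1.1559399 1.1578845 1.159482 ]
 [1.1565529 1.1589307 1.1584666 1.1580086 1.1564114 1.1571872 1.1598539]
 [1.1577686 1.1545128 1.1569133 1.1604185 1.1536139 1.1556563 1.1571612]
 [1.1546673 1.1521273 1.1501659 1.1494193 1.1560419 1.1588702 1.1573572]
 [1.1530018 1.1492766 1.150105  1.1640714 1.148615  1.1565413 1.1538509]
 [1.1510938 1.156529  1.1475241 1.1572725 1.1531059 1.1697878 1.1539835]
 [1.1492206 1.1516002 1.1491264 1.1523273 1.1461612 1.1483746 1.1524016]]
[0.5498659  0.23984138 0.08600219] [0.51679325 0.27382749 0.08663393]
```

View pics/w3c.png

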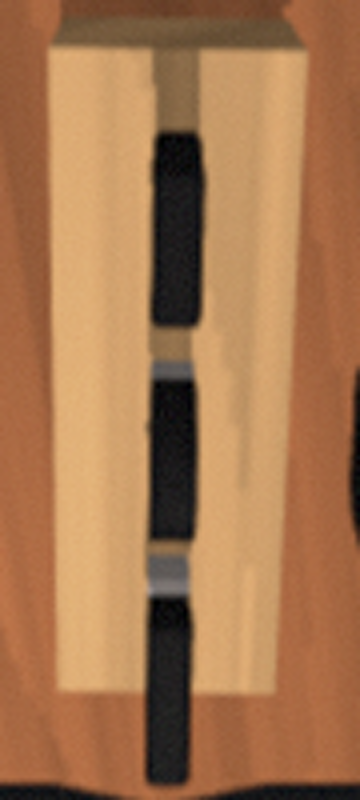

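View pics/t3d.png

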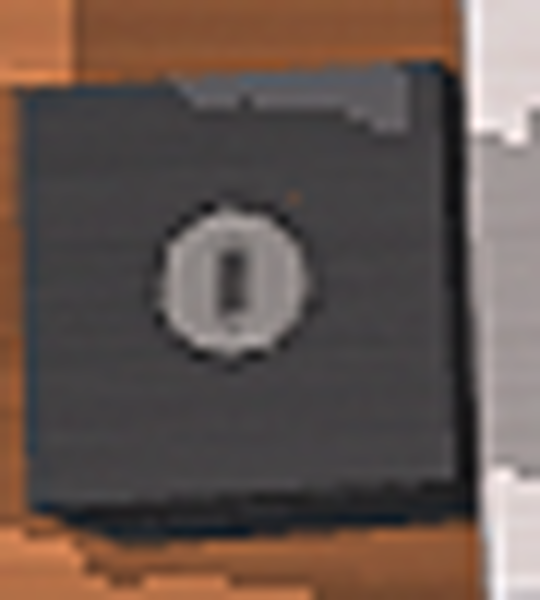

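```bash
python3 - <<'E'
from h import *
im=load("w3"); g=lambda u,v:(280+(u+.5)/4-.5,150+(v+.5)/4-.5)
print("cam",-im["R"].T@im["t"], im["R"][2])
for p in [(178,133),(176,325),(174,378),(172,540),(169,600),(166,785)]: print(p,onz(im,*g(*p),.082).round(4),onz(im,*g(*p),.05).round(4))
L=[onz(im,*g(*p),.04) for p in [(50,47),(306,47),(275,692),(58,690)]];print(np.round(L,4),np.mean(L,0))
a=(L[0]+L[1])/2-(L[2]+L[3])/2;print("yaw",np.degrees(np.arctan2(-a[0],a[1])))
E
```

```text
cam [ 0.50062882 -0.11572613  0.29064891] [-0.03962193 -0.29986134 -0.95315963]
(178, 133) [ 0.4965 -0.1712  0.082 ] [ 0.4959 -0.1797  0.05  ]
(176, 325) [ 0.4919 -0.2085  0.082 ] [ 0.4905 -0.2227  0.05  ]
(174, 378) [ 0.4902 -0.2194  0.082 ] [ 0.4886 -0.2354  0.05  ]
(172, 540) [ 0.4857 -0.2552  0.082 ] [ 0.4835 -0.2766  0.05  ]
(169, 600) [ 0.4835 -0.2692  0.082 ] [ 0.4809 -0.2928  0.05  ]
(166, 785) [ 0.4774 -0.316   0.082 ] [ 0.4739 -0.3467  0.05  ]
[[ 0.4709 -0.1605  0.04  ]
 [ 0.5246 -0.1668  0.04  ]
 [ 0.5035 -0.3304  0.04  ]
 [ 0.4491 -0.3235  0.04  ]] [ 0.48703559 -0.24531215  0.04      ]
yaw -7.489329064193598
```

>>> {"api": "arm_command", "payload": {"commands": [[5,[0.1,-0.3,-3],-0.01],[5,[0,0,-3],0],[5,[0,0,-2.3],0],[5,[0,0,-2],0],[5,[0,0,0],0]]}}

```text
clock: 5.0
position: [0.4916, -0.188, 0.0642]
ee_rot: [0.707, -0.705, 0.044, -0.041]
contact_force: [-1.5, 0.5, 0.4]
width: 0.05
```

```bash
python3 - <<'E'
from h import *
from rig import manip
im=grab("wrist","w4"); crop(im,220,150,420,350,4,"pics/w4c.png");s=grab("scene","s4");crop(s,180,180,300,300,5,"pics/s4c.png")
print(manip.get_state())
E
```

```text
{'clock': 5.1, 'qpos': array([-4.98456766e-01,  3.75451732e-01,  1.86457509e+00,  4.50577311e-04,
        9.00583595e-01, -3.77490873e-01]), 'qd': array([-0.00853842, -0.01559378, -0.02104458, -0.00312166, -0.00543088,
       -0.0005484 ]), 'effort': array([ 1.76173443e-02, -3.99467933e+01, -1.73000675e+01,  2.95336271e-03,
        6.56764023e-02,  1.83258744e-03]), 'position': array([ 0.49351681, -0.18946732,  0.06652178]), 'ee_rot': array([-0.70577356,  0.70584191, -0.04247307,  0.043208  ]), 'contact_force': array([ 0.00937432, -0.60118807,  0.00355225]), 'moment': array([-0.02206847, -0.01009004,  0.05667348]), 'width': 0.0499334341400266}
```

View pics/w4c.png

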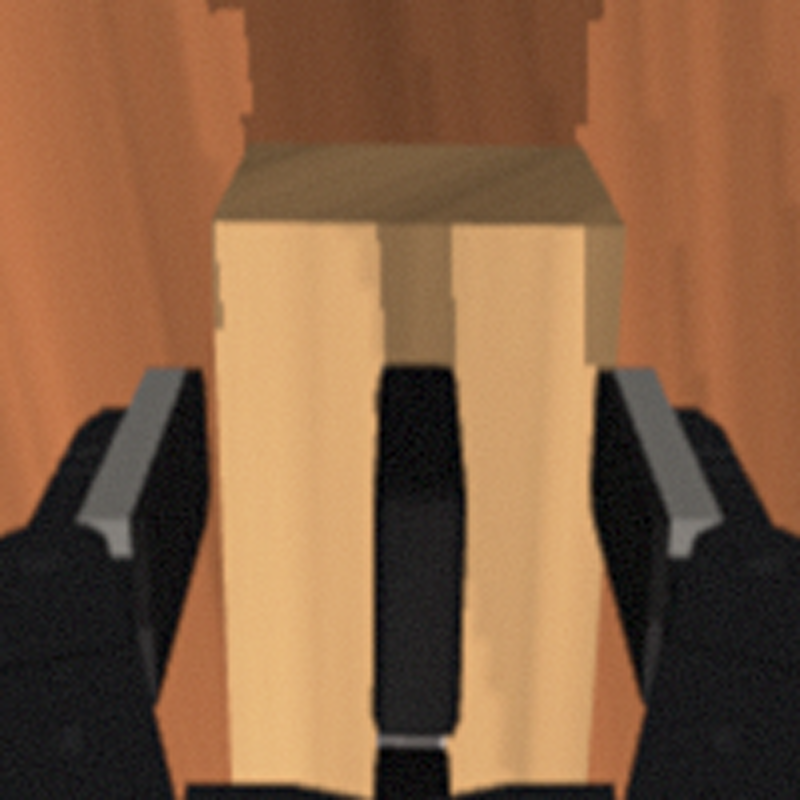

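View pics/s4c.png

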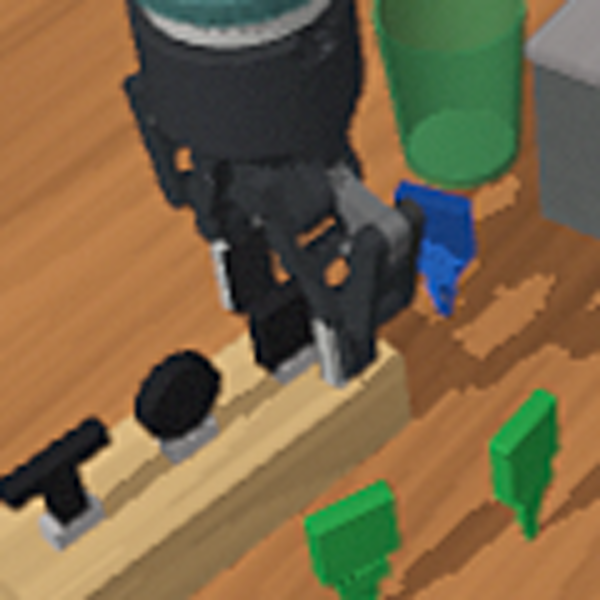

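```bash
python3 - <<'E'
from h import *
im=load("w4"); g=lambda u,v:(220+(u+.5)/4-.5,150+(v+.5)/4-.5)
for p,z in [((421,495),.082),((417,735),.082),((419,365),.05)]: print(onz(im,*g(*p),z).round(4))
# synthetic: where would TCP's tips be
for dx in(-.025,.025):
  for dy in (-.011,.011):
    for z in (.0495,.06): print(dx,dy,z,((proj(im,(.4935+dx,-.1895+dy-dx*.12,z))-[220,150])*4).round(0))
E
```

```text
[ 0.4959 -0.1787  0.082 ]
[ 0.4921 -0.2083  0.082 ]
[ 0.496  -0.1796  0.05  ]
-0.025 -0.011 0.0495 [228. 505.]
-0.025 -0.011 0.06 [216. 552.]
-0.025 0.011 0.0495 [200. 356.]
-0.025 0.011 0.06 [186. 394.]
0.025 -0.011 0.0495 [606. 506.]
0.025 -0.011 0.06 [620. 552.]
0.025 0.011 0.0495 [594. 356.]
0.025 0.011 0.06 [608. 394.]
```

>>> {"api": "arm_command", "payload": {"commands": [[5,[0.1,-0.4,-0.1],0],[3,[0,0,0],0],[0,[0,0,0],0],[0,[0,0,0],0],[0,[0,0,0],0],[0,[0,0,0],0],[0,[0,0,0],0]], "grip_force": 70}}

```text
clock: 5.8
position: [0.4937, -0.1947, 0.0655]
ee_rot: [-0.706, 0.706, -0.043, 0.044]
contact_force: [-1.3, -0.2, 5.9]
width: 0.0089
```

>>> {"api": "arm_command", "payload": {"commands": [[0,[0,0,1],0],[0,[0,0,2],0],[0,[0,0,3],0],[0,[0,0,4],0],[0,[0,0,4],0],[0,[0,0,0],0]]}}

```text
clock: 6.4
position: [0.497, -0.1962, 0.2109]
ee_rot: [-0.704, 0.708, -0.039, 0.048]
contact_force: [0.5, -0.1, -0.2]
width: 0.009
```

```bash
python3 - <<'E'
from h import *
from rig import manip
im=grab("wrist","w5"); crop(im,220,200,420,400,4,"pics/w5c.png");s=grab("scene","s5");crop(s,170,120,320,270,5,"pics/s5c.png")
print(manip.get_state())
E
```

```text
{'clock': 6.5, 'qpos': array([-5.06402096e-01,  2.36723974e-01,  1.66909857e+00,  1.50926693e-04,
        1.23314971e+00, -3.83421825e-01]), 'qd': array([-1.03232062e-04,  3.07494050e-02,  5.16836441e-02,  5.86987757e-04,
        2.21326315e-05,  7.73031391e-04]), 'effort': array([ 1.01659179e-02, -4.00020540e+01, -2.49603134e+01,  4.32326386e-03,
       -1.06096971e-01,  2.63028647e-05]), 'position': array([ 0.49403345, -0.19459631,  0.20594281]), 'ee_rot': array([-0.70541546,  0.70612197, -0.0426123 ,  0.04432818]), 'contact_force': array([-0.01467073, -0.52489222, -0.83797222]), 'moment': array([-0.02437661,  0.01047653,  0.01727345]), 'width': 0.009227690828738574}
```

View pics/w5c.png

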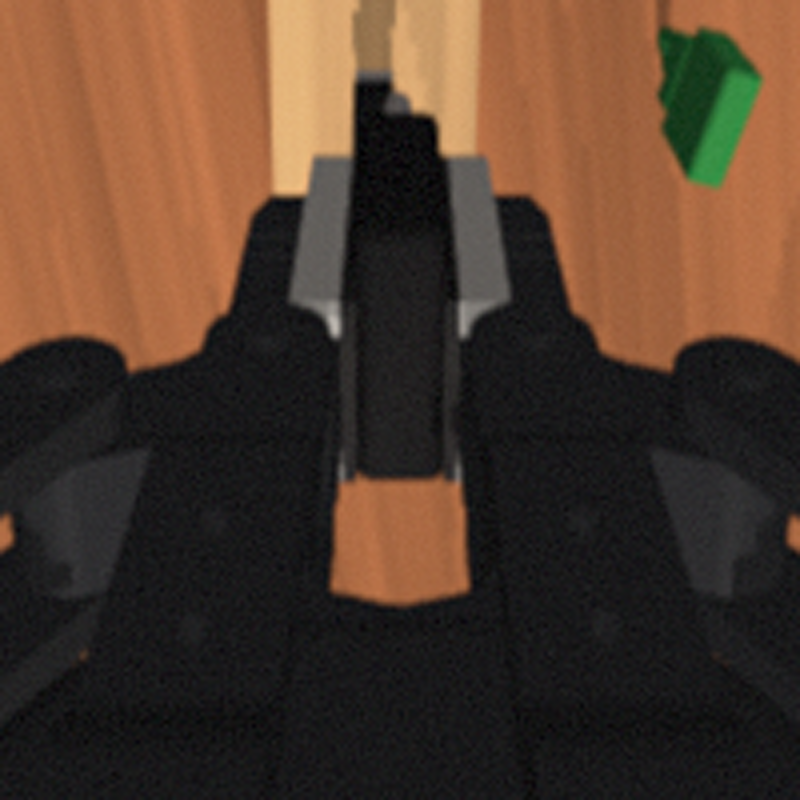

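View pics/s5c.png

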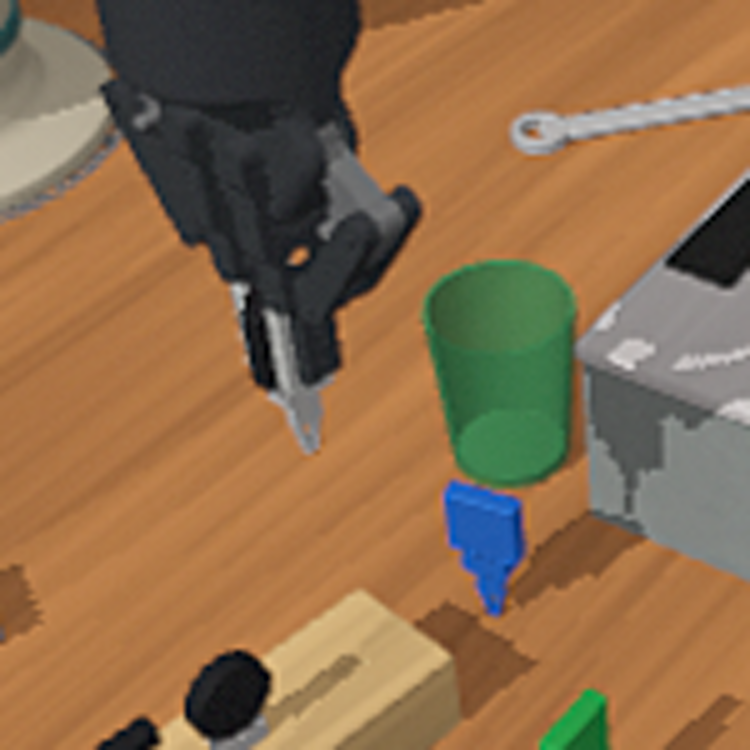

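```bash
cat > ov.py <<'E'
from h import *
from scipy.spatial.transform import Rotation as Ro
def wire(o,yaw,tx=0,ty=0):
    # key x at yaw; tilt tx about key x, ty about key y
    M=(Ro.from_euler('z',yaw)*Ro.from_euler('xy',[tx,ty])).as_matrix()
    def box(w,t,z0,z1,w0=None):
        w0=w if w0 is None else w0
        v=[(sx*(w0 if z==z0 else w)/2,sy*t/2,z) for z in(z0,z1) for sx,sy in((-1,-1),(1,-1),(1,1),(-1,1))]
        e=[(0,1),(1,2),(2,3),(3,0),(4,5),(5,6),(6,7),(7,4),(0,4),(1,5),(2,6),(3,7)]
        return [(v[a],v[b]) for a,b in e]
    L=box(.032,.010,.010,.042)+box(.020,.010,0,.010)+box(.012,.004,-.014,0)+box(.012,.004,-.028,-.014,.006)
    return [(np.array(o)+M@np.array(a),np.array(o)+M@np.array(b)) for a,b in L]
def overlay(im,L,x0,y0,x1,y1,s,f,col=(0,255,255)):
    c=cv2.resize(im["pixels"][y0:y1,x0:x1,::-1],None,fx=s,fy=s,interpolation=cv2.INTER_CUBIC)
    raw=c.copy()
    for a,b in L:
        p,q=[tuple(int(round(k)) for k in ((proj(im,X)-[x0,y0]+.5)*s)) for X in(a,b)]
        cv2.line(c,p,q,col,1,cv2.LINE_AA)
    cv2.imwrite(f,np.hstack([raw,c]))
E
python3 - <<'E'
from ov import *
o=(.494,-.1935,.1805);y=np.radians(83-0)
L=wire(o,y)
overlay(load("s5"),L,205,170,245,220,9,"pics/o1.png")
overlay(load("w5"),L,290,215,350,325,6,"pics/o2.png")
E
```

```text
(no output)
```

View pics/o1.png

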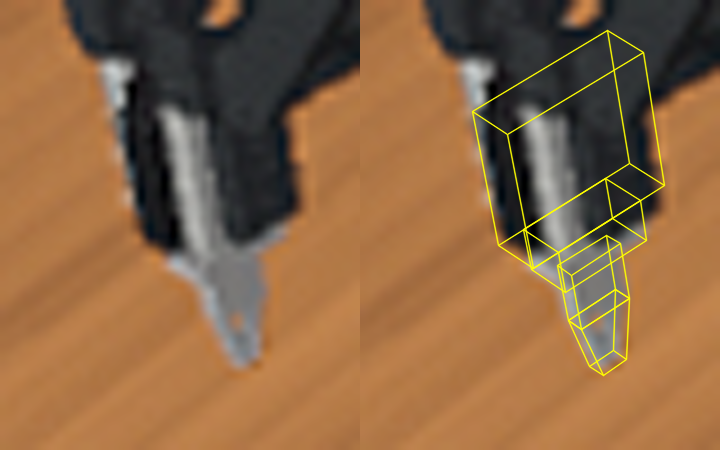

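View pics/o2.png

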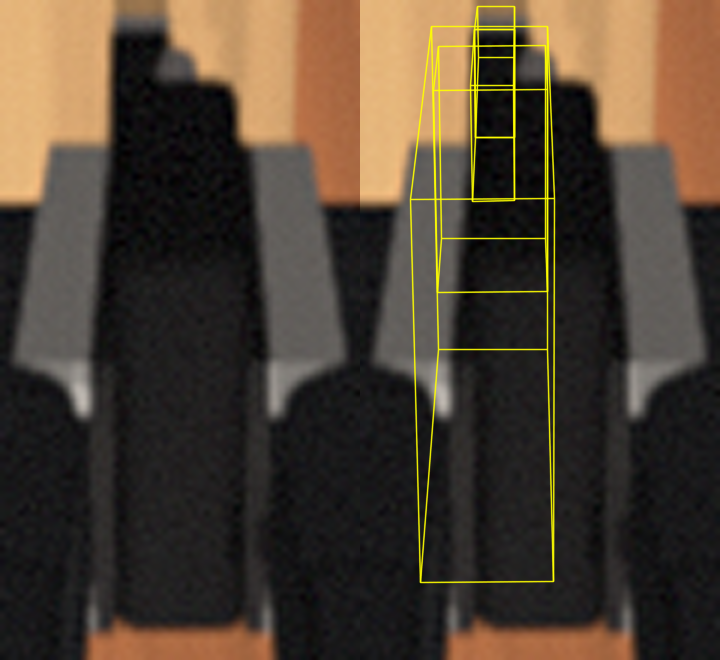

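Key is held upright; the scene overlay agrees with the model to about 1 px, and the round and T keys are still in the stand. Now carry it to the switch with a +1.76 rad turn.

>>> {"api": "arm_command", "payload": {"commands": [[0,[0.4,3.6,0],0.146],[0,[0.4,3.6,0],0.146],[0,[0.4,3.6,0],0.146],[0,[0.4,3.6,0],0.146],[0,[0.4,3.6,0],0.146],[0,[0.4,3.6,0],0.146],[0,[0.5,3.6,0],0.146],[0,[0.5,3.6,0],0.146],[0,[0.5,3.6,0],0.147],[0,[0.5,3.6,0],0.147],[0,[0.5,3.6,0],0.147],[0,[0.4,3.8,0],0.147]]}}

```text
clock: 7.7
position: [0.5456, 0.2405, 0.2025]
ee_rot: [0.483, -0.482, -0.515, 0.518]
contact_force: [-0.0, -0.6, -0.4]
width: 0.0089
```

>>> {"api": "arm_command", "payload": {"commands": [[0,[0,0,-1],0],[0,[0,0,-1],0],[0,[0,0,-0.8],0],[0,[0,0,0],0],[0,[0,0,0],0],[0,[0,0,0],0]]}}

```text
clock: 8.3
position: [0.5471, 0.2388, 0.1772]
ee_rot: [-0.484, 0.485, 0.515, -0.515]
contact_force: [0.4, -0.6, -1.7]
width: 0.0095
```

```bash
python3 - <<'E'
from ov import *
from rig import manip
st=manip.get_state()
w=grab("wrist","w6");s=grab("scene","s6");t=grab("top","t6")
p=st["position"];q=st["ee_rot"];M=Ro.from_quat(q[[1,2,3,0]]).as_matrix()
print(p,M.round(4).tolist(),st["contact_force"],st["clock"],manip.get_state()["position"])
L=wire((p[0],p[1],p[2]-.0255),np.arctan2(M[1,0],M[0,0])-np.pi/2)
h=(.547,.2397,.087); yy=np.radians(3.7)
c,sn=np.cos(yy),np.sin(yy)
cor=[np.array(h)+[c*a-sn*b,sn*a+c*b,0] for a,b in((.007,.0026),(.007,-.0026),(-.007,-.0026),(-.007,.0026))]
L2=L+[(cor[i],cor[(i+1)%4]) for i in range(4)]
overlay(s,L2,350,95,395,155,8,"pics/o3.png")
overlay(w,L2,270,160,370,260,4,"pics/o4.png")
overlay(t,L2,195,195,235,245,9,"pics/o5.png")
E
```

```text
[0.54707241 0.2388172  0.17720125] [[-0.0608, 0.0008, -0.9981], [0.9981, 0.0002, -0.0608], [0.0002, -1.0, -0.0008]] [ 0.42101982 -0.64766575 -1.65150728] 8.3 [0.54704736 0.23923204 0.1773946 ]
```

View pics/o3.png

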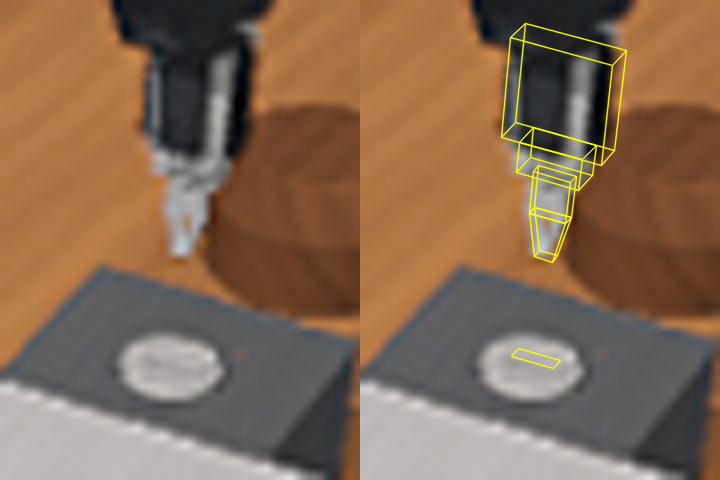

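View pics/o4.png

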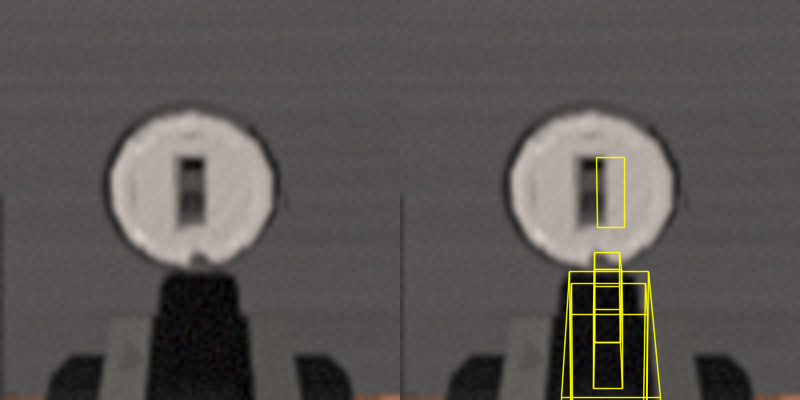

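View pics/o5.png

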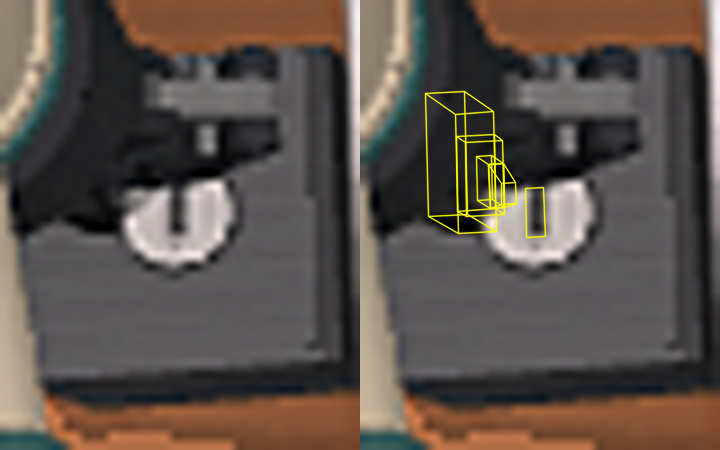

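View pics/w6.png

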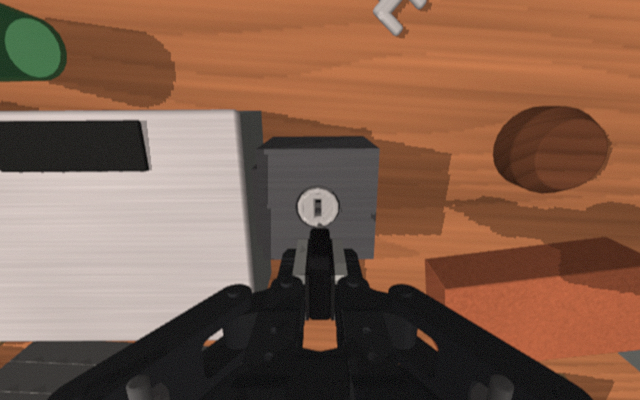

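Wrist picture: slot centre at (317.6,207.6), jaw/key mid-plane at column 320. The slot therefore sits about 2 mm toward −y of the key, and yaw is aligned. Shift and come down to just above the face.

>>> {"api": "arm_command", "payload": {"commands": [[0,[0,-0.2,-1],0],[0,[0,0,-1],0],[0,[0,0,-1],0],[0,[0,0,0],0],[0,[0,0,0],0]]}}

```text
clock: 8.95
position: [0.5464, 0.2375, 0.1461]
ee_rot: [0.484, -0.484, -0.515, 0.516]
contact_force: [-0.5, 0.3, -1.2]
width: 0.0092
```

```bash
cat > look.py <<'E'
import sys
from ov import *
from rig import manip
k=sys.argv[1]
st=manip.get_state()
w=grab("wrist","w"+k);s=grab("scene","s"+k)
p=st["position"];print(p.round(4),st["contact_force"].round(1),st["moment"].round(2),st["clock"],st["width"])
c=lambda im,x0,y0,x1,y1,s:cv2.resize(im["pixels"][y0:y1,x0:x1,::-1],None,fx=s,fy=s,interpolation=cv2.INTER_CUBIC)
cv2.imwrite(f"pics/l{k}.png",np.hstack([c(w,270,170,370,290,4),c(s,345,95,405,155,8)[:480,:400]]))
E
python3 look.py 7
```

```text
[0.5464 0.2375 0.1461] [-0.5  0.3 -1.2] [-0.02 -0.01 -0.02] 8.95 0.009174716922567158
```

View pics/l7.png

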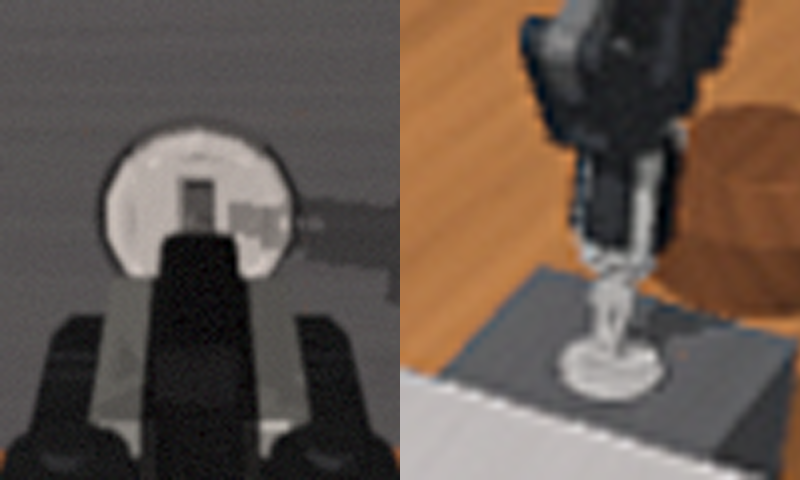

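>>> {"api": "arm_command", "payload": {"commands": [[0,[0,-0.04,-0.3],0],[0,[0,0,-0.3],0],[0,[0,0,-0.3],0],[0,[0,0,-0.2],0],[0,[0,0,0],0]]}}

```text
clock: 9.55
position: [0.5464, 0.2371, 0.1353]
ee_rot: [0.484, -0.484, -0.515, 0.516]
contact_force: [-0.7, 0.6, -0.6]
width: 0.009
```

Blade tip has entered the slot without force. Continue down, with a small twist to and fro.

>>> {"api": "arm_command", "payload": {"commands": [[0,[0,0,-0.3],0],[0,[0,0,-0.3],0],[0,[0,0,-0.3],0.03],[0,[0,0,0],0]]}}

```text
clock: 9.95
position: [0.5468, 0.2371, 0.1263]
ee_rot: [0.476, -0.476, -0.522, 0.523]
contact_force: [0.0, 0.4, -0.9]
width: 0.0088
```

>>> {"api": "arm_command", "payload": {"commands": [[0,[0,0,-0.2],-0.06],[0,[0,0,-0.2],0.06],[0,[0,0,-0.2],-0.06],[0,[0,0,-0.2],0.06],[0,[0,0,-0.1],-0.03],[0,[0,0,0],0]]}}

```text
clock: 10.55
position: [0.547, 0.2371, 0.1182]
ee_rot: [-0.484, 0.485, 0.515, -0.515]
contact_force: [0.5, -0.6, 1.1]
width: 0.0089
```

```bash
python3 look.py 8
```

```text
[0.547  0.2371 0.1182] [ 0.5 -0.6  1.1] [-0.1  -0.01  0.01] 10.55 0.008879754215550128
```

View pics/l8.png

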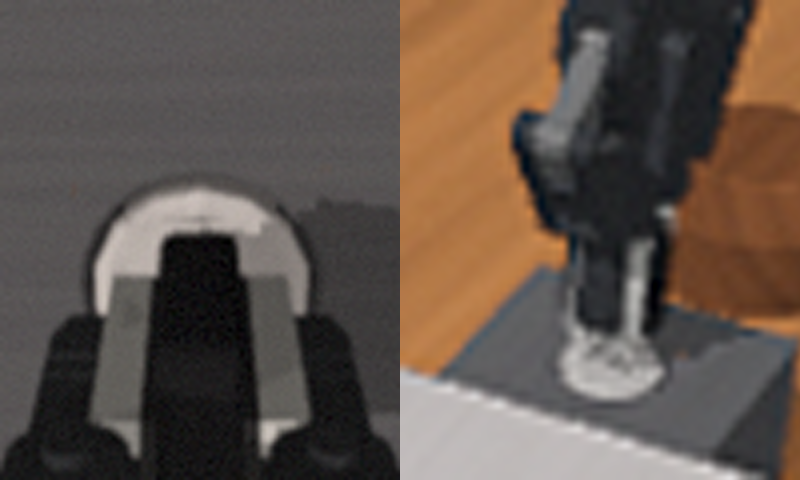

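The key is about 5 mm from home and centred on the disc (wrist columns 160–240, disc 90–310).

>>> {"api": "arm_command", "payload": {"commands": [[0,[0,0,-0.2],0.04],[0,[0,0,-0.2],-0.08],[0,[0,0,-0.2],0.08],[0,[0,0,-0.1],-0.04],[0,[0,0,0],0]]}}

```text
clock: 11.15
position: [0.5475, 0.2372, 0.1124]
ee_rot: [-0.484, 0.485, 0.516, -0.515]
contact_force: [-1.5, -0.3, 8.8]
width: 0.0091
```

>>> {"api": "arm_command", "payload": {"commands": [[0,[0,0,-0.1],0.04],[0,[0,0,-0.1],-0.08],[0,[0,0,0],0.08],[0,[0,0,0],-0.04],[0,[0,0,0],0],[0,[0,0,0],0]]}}

```text
clock: 11.75
position: [0.5476, 0.2372, 0.1123]
ee_rot: [-0.483, 0.485, 0.516, -0.514]
contact_force: [-3.4, -2.2, 17.6]
width: 0.0093
```

```bash
python3 look.py 9; python3 - <<'E'
from h import *
crop(load("s9"),350,110,400,150,16,"pics/s9c.png")
E
```

```text
[0.5476 0.2372 0.1123] [-3.4 -2.2 17.6] [-0.37  0.66 -0.03] 11.75 0.009283746672415579
```

View pics/s9c.png

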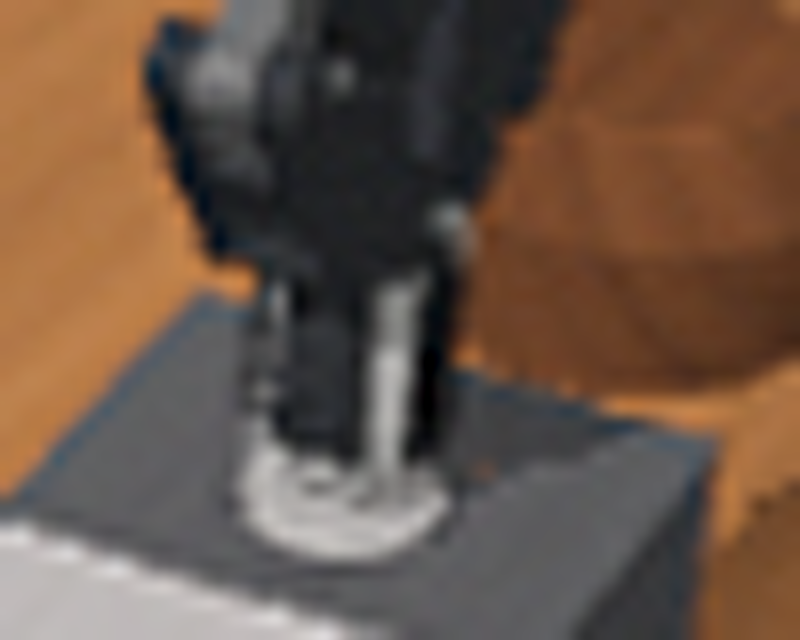

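View pics/l9.png

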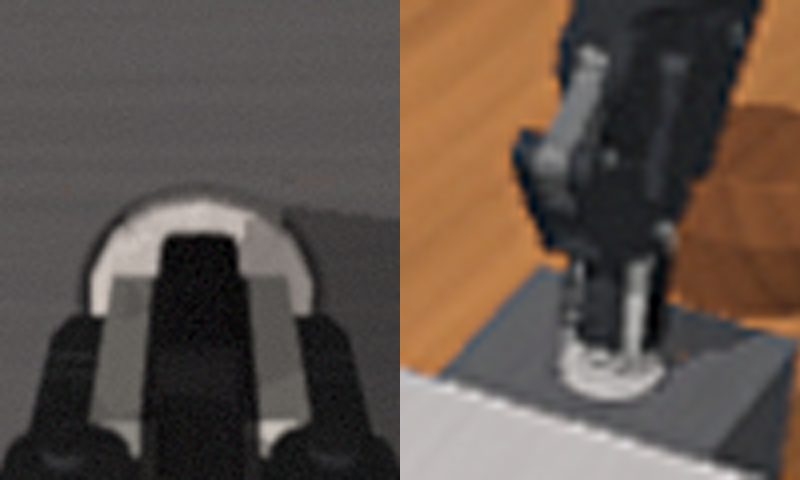

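Seated: TCP stops firmly at 0.1123 m (0.1125 was predicted) while force doubles. The grip hasn't slipped. Now the clockwise turn.

>>> {"api": "arm_command", "payload": {"commands": [[0,[0,0,0],-0.1],[0,[0,0,0],-0.14],[0,[0,0,0],-0.14],[0,[0,0,0],-0.14],[0,[0,0,0],-0.14],[0,[0,0,0],-0.14],[0,[0,0,0],-0.14],[0,[0,0,0],-0.14],[0,[0,0,0],-0.14],[0,[0,0,0],-0.14],[0,[0,0,0],0],[0,[0,0,0],0]], "grip_force": 90}}

```text
clock: 13.05
position: [0.5475, 0.237, 0.1124]
ee_rot: [-0.7, 0.701, 0.098, -0.095]
contact_force: [-4.2, -2.6, 17.6]
width: 0.0087
```

```bash
python3 look.py 10; python3 - <<'E'
from rig import manip
import numpy as np
from scipy.spatial.transform import Rotation as R
s=manip.get_state();M=R.from_quat(s["ee_rot"][[1,2,3,0]]).as_matrix();print(np.arctan2(M[1,0],M[0,0]),M[:,1],s["qpos"])
E
```

```text
[0.5475 0.237  0.1124] [-4.2 -2.6 17.6] [-0.45  0.65  0.09] 13.05 0.008726611257522684
0.27376856215891077 [ 3.58624086e-03  2.50530957e-04 -9.99993538e-01] [ 2.92459739e-01  4.09344950e-01  1.66064865e+00 -9.06157394e-04
  1.06809303e+00  1.91276505e-02]
```

View pics/l10.png

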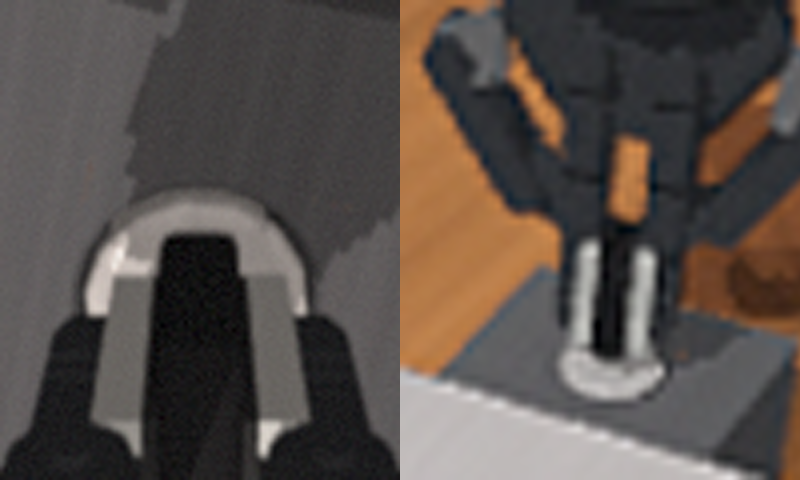

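Moment is 0.09 Nm, the spring's torque, and the key is turning with the gripper. Continue to the stop.

>>> {"api": "arm_command", "payload": {"commands": [[0,[0,0,0],-0.1],[0,[0,0,0],-0.08],[0,[0,0,0],-0.04],[0,[0,0,0],0],[0,[0,0,0],0]]}}

```text
clock: 13.65
position: [0.5474, 0.237, 0.1124]
ee_rot: [-0.707, 0.707, 0.02, -0.018]
contact_force: [-3.5, -2.4, 19.3]
width: 0.0087
```

```bash
cat > ang.py <<'E'
from rig import manip
import numpy as np
from scipy.spatial.transform import Rotation as R
s=manip.get_state();M=R.from_quat(s["ee_rot"][[1,2,3,0]]).as_matrix();print(np.arctan2(M[1,0],M[0,0]),M[:,1].round(4),s["position"].round(4),s["contact_force"].round(1),s["moment"].round(3),s["clock"])
E
python3 ang.py
```

```text
0.05372600366100313 [ 0.0034  0.     -1.    ] [0.5474 0.237  0.1124] [-3.5 -2.4 19.3] [-0.476  0.733  0.047] 13.65
```

>>> {"api": "arm_command", "payload": {"commands": [[0,[0,0,0],-0.05],[0,[0,0,0],0],[0,[0,0,0],0]]}}

```text
clock: 13.95
position: [0.5473, 0.237, 0.1123]
ee_rot: [0.707, -0.707, -0.002, 0.0]
contact_force: [-4.2, -2.6, 16.9]
width: 0.0091
```

```bash
python3 ang.py; python3 look.py 11; python3 ang.py;python3 - <<'E'
from h import *
crop(load("w11"),290,170,350,330,5,"pics/w11c.png"); t=grab("top","t11"); crop(t,190,180,330,270,5,"pics/t11c.png");crop(load("s11"),230,100,410,250,4,"pics/s11d.png")
E
```

```text
0.0037551734074358434 [ 0.003  0.    -1.   ] [0.5473 0.237  0.1123] [-4.2 -2.6 16.9] [-0.493  0.793  0.097] 13.95
[0.5473 0.237  0.1123] [-4.2 -2.6 16.9] [-0.49  0.79  0.1 ] 13.95 0.009118601489857955
0.0038089239353414107 [ 0.0031  0.     -1.    ] [0.5473 0.237  0.1124] [-3.1 -2.2 18.5] [-0.485  0.763  0.098] 14.05
```

View pics/w11c.png

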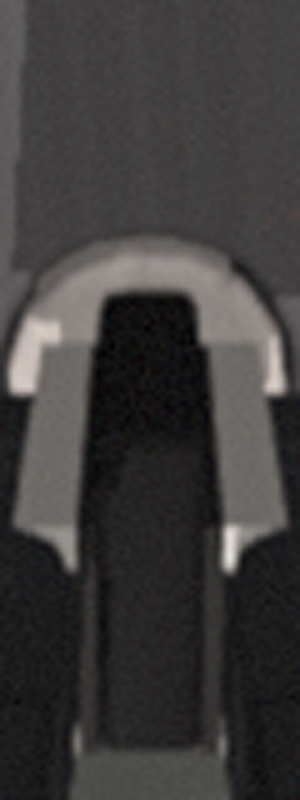

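View pics/l11.png

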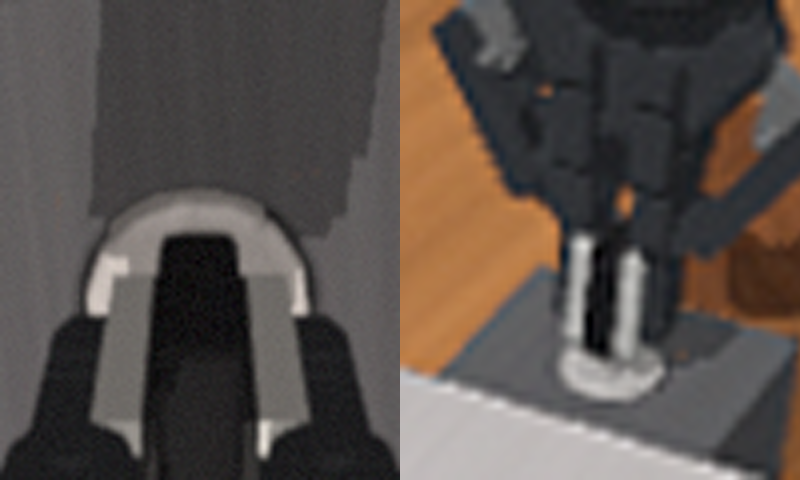

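View pics/s11d.png

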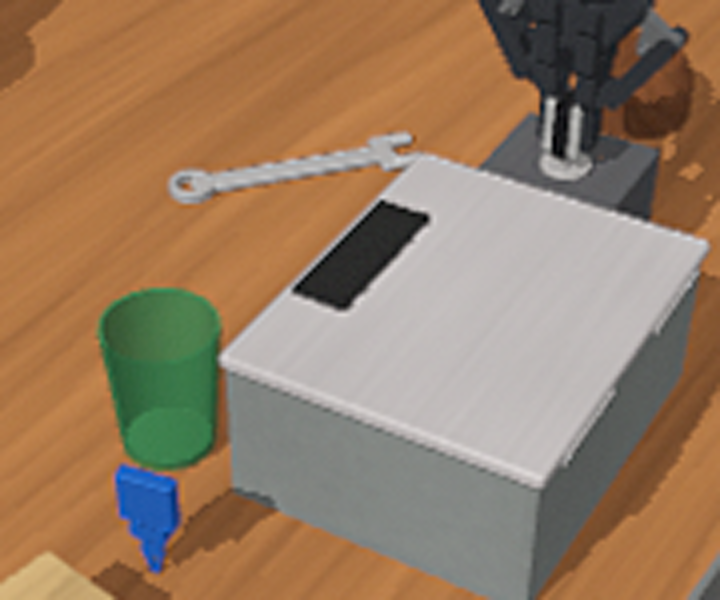

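>>> {"api": "arm_command", "payload": {"commands": [[0,[0,0,0],-0.05],[0,[0,0,0],0],[0,[0,0,0],0],[0,[0,0,0],0]]}}

```text
clock: 14.5
position: [0.5472, 0.237, 0.1123]
ee_rot: [0.707, -0.707, 0.015, -0.017]
contact_force: [-4.8, -2.3, 18.1]
width: 0.0088
```

```bash
python3 ang.py; python3 look.py 12; python3 ang.py
```

```text
-0.04594701433164953 [ 0.0028 -0.     -1.    ] [0.5472 0.237  0.1123] [-4.8 -2.3 18.1] [-0.448  0.774  0.145] 14.5
[0.5472 0.237  0.1123] [-4.8 -2.3 18.1] [-0.45  0.77  0.15] 14.5 0.008841873752997999
-0.0459789041353182 [ 2.9e-03 -1.0e-04 -1.0e+00] [0.5472 0.237  0.1123] [-4.4 -2.6 18.9] [-0.465  0.785  0.144] 14.6
```

View pics/l12.png

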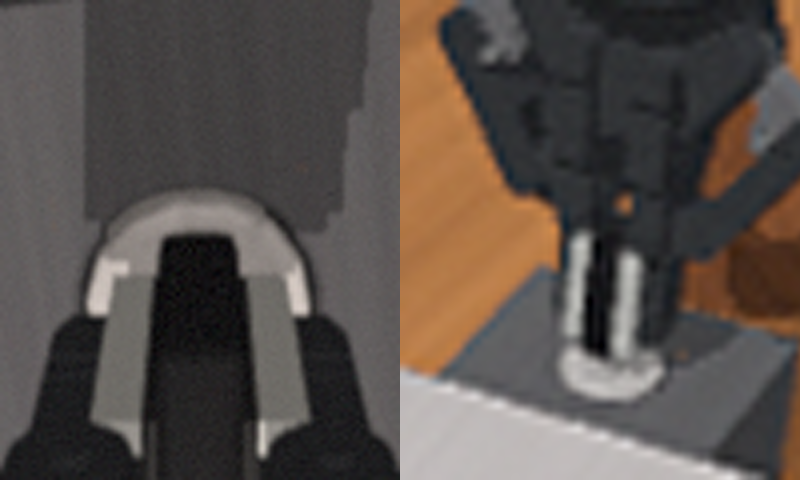

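The moment has risen to 0.145 Nm, above the spring's 0.09, so the plug is on its stop after 1.68 rad of hand turn. The key hasn't slipped and is still home at 0.1123 m. Handing in.

```bash
python3 -c "
from rig import manip
print(manip.sign_off())"
```

```text
the job is handed in; nothing more can be done
None
```

The lid is shut, and the square-headed key is fully home in the switch and turned clockwise to its stop. I handed in at about 14.6 s with the gripper still holding the key, but the sign-off reports no verdict.

- **Lid:** I pressed it down on its pad until it met a firm 27 N. The later scene pictures still show it flush on the tub.
- **Key home:** The gripper stopped at 0.1123 m, against a predicted 0.1125 m. Pushing harder raised the force to about 18 N without moving it. Upright and centring were judged only from the pictures and the gripper pose.
- **Key turned:** The hand turned 1.68 rad. The moment rose to 0.145 Nm, above the spring's 0.09, so I take the plug to be on its stop. The plug angle itself can't be read directly.
- **Grip:** It is set to 90 N, and the last wrist picture shows no slip.
- **Other objects:** The tumbler was upright in the last wide picture. The round and T-bar keys were in their slots when last seen, just after I lifted the square key; I did not go near them after that.

Two readings disagreed along the way. The top camera put the slot about 2.4 mm further left (+y) than the wrist camera did. I used the wrist camera, and the blade went in without force. One moment reading during the turn dipped to 0.047 Nm, then rose to 0.097 and 0.145 as I turned further.

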